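# Load the assembly spindles with rings in order

## Robot

A 7-joint arm with a two-finger parallel gripper is mounted at the origin on a cart in front of the work surface, level with it; the furniture and walls round the work are solid. World frame = base frame: x ahead of the robot, y to its left, z up, the work surface at z = 0. Lengths are in m, angles in rad, forces in N, time in s.
With the tool pointing down it reaches from about 0.4 to 0.75 m from the base axis. Payload 19.5 kg.
Tool frame: the origin (TCP) lies at the very end of the fingers, on their centre line; the grasp point (between the pads) lies 19 mm behind it (bot.grip_depth is the distance from the TCP to the grasp point, in m); z points along the fingers, y is the line along which they close (so a half turn about z gives the same grasp; the last joint's range is limited). The gripper opens to 85 mm and grips with 20 to 120 N. Pads are 22 mm wide; open, the fingers measure 114 mm over their backs; the gripper's body (76 mm by 85 mm) begins 54 mm behind the grasp point. The pads swing forward as they close: fully open they stand 13 mm farther back than shut.
Start: joints at [-1.383, 0.707, -0.028, 1.485, 0.022, 0.951, -0.075], TCP at [0.131, 0.56, 0.231] pointing down, gripper open.
Joint ranges: [-2.71, 2.71], [-0.32, 2.16], [-1.57, 1.52], [0, 2.45], [-1.46, 4.6], [0, 2.02], [-2.83, 2.83]. Speed limits (rad/s): [1.89, 1.89, 2.57, 2.57, 3.01, 3.01, 3.01].

## Interface

Orientations are given as a unit quaternion [x, y, z, w].
In Python, from bench import monitor, vision, order, bot gives the robot as it stands. The module is installed in compiled form; this text tells all that it offers.
- The arm moves only by the tool play_rows, never from a script. Its argument "motion" is one flat list of numbers, 7 for each row, row after row: the shift along the world's x, y, z in m, then the turn, a rotation vector about the world's x, y, z in rad, then the opening, from 0 (shut) to 1 (fully open). In form: [x, y, z, rx, ry, rz, jaw, x, y, z, rx, ry, rz, jaw, ...]. A call has exactly 8 rows; each row is the pose to reach, as a shift and turn from the pose commanded when the call began; what a row does not reach only later rows make up. A row lasts 1/12 s, in which the tool goes at most 41.7 mm and 7.16 degrees, less where a joint would pass 70% of its speed; a pose out of reach is approached as far as the arm can. A call with a gripper value outside its range is refused whole. The fingers move at their own pace and stop on an object; "squeeze" is the grip in N (left out, the last holds). Time passes only in rows, so rows that repeat a pose let the fingers close, or fill a call up. It gives the time, the measured TCP pose, the force, the opening and the grip force at its end, in the units of the state.
- monitor.sense(): the state, without advancing time (a new reading comes with each control period).
- vision.read_camera(name): name is "side" or "top" or "wrist"; returns a dict with "img" (384x512x3 uint8, red, green, blue), "intrinsics" (3x3 intrinsics, pixels), "k1" (the pictures are not rectified: a ray, as slopes to the right and down, at radius r is drawn at 1 + k1 r^2 times it, then the intrinsics apply), "rvec" (rotation vector, rad) and "tvec" (3), from world to camera coordinates, as OpenCV has them. Camera axes: x right, y down, z forward; pixel columns grow to the right and rows downward; lengths in m; the calibration is good to about 2 mm. A picture is of the moment at which its call begins. There is no depth.
- order.finish_job(): hands the job in; it is judged then, once.
Trained networks look in the newest picture that a camera, given by its name, has taken for a name from the list of things; names that differ only in an ending like _2 or _b are one class to them, and where a whole thing is asked for, a point or a joint stands for the part that bears it (a point fixed in the world has none). Each returns a list of dicts, best first, with "p" (0 to 1); they miss things now and then, are a little off and sometimes report something else, mostly with a low value. They report only what shows in the picture. A call takes as long as a camera call.
- vision.look_for(camera, name): "point" ([column, row] in pixels, amid what is visible of it).
- vision.silhouettes(camera, name): "region" (384x512 bool, what is visible of it) and "point" ([column, row] in pixels, amid what is visible of it).
The state is a dict: "time_s": time; "joint_pos": joint angles; "joint_vel": joint speeds; "effort": joint torques, N m; "position": TCP position; "ee_rot": TCP orientation; "force": force on the tool from outside, world axes, zero at the start; "wrist_torque": the same for the moment, N m; "gripper_width": finger opening in m; "grasp_force": force on a finger pad.
Only numpy, scipy, OpenCV 4.12 (cv2) and the standard library are available. Lean on these libraries where they do the work, as an engineer would, in place of code of your own. Each camera call takes 0.05 s, during which the arm holds its last target. There are 200 camera calls.

## Task

Load the two spindles for the next assembly: on the spindle with the black base put the green plastic ring first and the copper ring on top of it; on the spindle with the yellow base put the pale grey metal collar first and the small blue ring (not the big blue tape roll) on top of it. All four rings must end lying flat on one another around their posts. Leave the beaker and the small clear dish standing where they are.

Things in the scene. Friction and masses are not known exactly. Their poses are not given: they have to be found in the camera images.
- black_spindle: Fixed spindle, screwed to the bench: a round black base 90 mm across with a raised round seat 68 mm across whose top is 12 mm above the bench, and an upright steel post in its middle. The post is 22 mm in diameter up to 46 mm above the bench, then tapers to a nose 10 mm across at 56 mm. Origin: centre of the underside, on the bench; z points up along the post.
- yellow_spindle: Fixed spindle, screwed to the bench: a round yellow base 90 mm across with a raised round seat 68 mm across whose top is 12 mm above the bench, and an upright steel post in its middle. The post is 22 mm in diameter up to 46 mm above the bench, then tapers to a nose 10 mm across at 56 mm. Origin: centre of the underside, on the bench; z points up along the post.
- green_ring: Green plastic ring with two thin white lines round its side: 58 mm outside, 38 mm bore, 20 mm high, about 0.09 kg. Loose, lies flat on the bench, grasp it across the outside. Origin: centre of the underside; z points up along its axis.
- copper_ring: Copper-coloured ring with six small dark screws on top: 60 mm outside, 38 mm bore, 16 mm high, about 0.15 kg. Loose, lies flat on the bench, grasp it across the outside. Origin: centre of the underside; z points up along its axis.
- collar: Plain pale grey, almost white, metal collar: 58 mm outside, about 39 mm bore, 14 mm high, about 0.06 kg. Loose, lies flat on the bench, grasp it across the outside. Origin: centre of the underside; z points up along its axis.
- blue_ring: Blue plastic ring with a thin white circle on top: 56 mm outside, 38 mm bore, 18 mm high, about 0.06 kg. Loose, lies flat on the bench, grasp it across the outside. Origin: centre of the underside; z points up along its axis.
- beaker: Translucent plastic beaker, 49 mm across and 88 mm high, standing loose on the bench; a bystander, to be left alone. Origin: centre of the underside.
- dish: Small clear round dish, 55 mm across and 12 mm high, loose on the bench; a bystander, to be left alone. Origin: centre of the underside. (Fixed surroundings: a loading station with a round platen, up to 165 mm high, fills the bench from x = 0.49 m on wherever y is below -0.17 m; a drawer cabinet and other things stand beyond x = 0.67 m.)

How it is judged:
At the end, for the whole second after the job is handed in: The green ring lies on the seat of the black spindle with the copper ring directly on it, and the collar lies on the seat of the yellow spindle with the blue ring directly on it: each within 12 mm of its post's axis, within 3 mm of its proper height, tilted less than 0.12 rad, and at rest (horizontal distance between each of green_ring, copper_ring and black_spindle below 0.012 m and z of green_ring in the frame of black_spindle between 0.009 and 0.015 m and angle between each of green_ring, copper_ring, collar, blue_ring's own z axis and vertical below 0.12 rad and linear speed of each of green_ring, copper_ring, collar, blue_ring below 0.02 m/s and z of copper_ring in the frame of black_spindle between 0.029 and 0.035 m and horizontal distance between each of collar, blue_ring and yellow_spindle below 0.012 m and z of collar in the frame of yellow_spindle between 0.009 and 0.015 m and z of blue_ring in the frame of yellow_spindle between 0.023 and 0.029 m); the robot touches nothing.
It fails at once if the beaker is moved more than 40 mm or knocked over (distance of beaker from where it was at the start of the episode above 0.04 m or angle between beaker's own z axis and vertical above 0.5 rad).
It fails at once if the dish is moved more than 40 mm or tipped over (distance of dish from where it was at the start of the episode above 0.04 m or angle between dish's own z axis and vertical above 0.5 rad).
It also fails if it takes over 102 s, if anything falls off the work surface, if the arm or the gripper's body presses on something with over 40 N, if the wrist force passes 120 N, or if a joint passes its speed limit or range.

## Working session

There is one attempt and no reset: what is moved stays moved. The work goes in short steps, Python scripts to look and compute and a tool call to move; the robot and the scene stay as the last step left them, time stands still between calls to the robot, and variables do not carry over. Pictures are saved under pics/ and viewed, at most 14 in all, crops included, and the job is handed in when it is done.

Besides the shell and the picture viewer there is one more tool, called after ">>>" as name(argument=value, ...) on one line, values as JSON. play_rows: Moves the arm, as the interface text tells. Its arguments: {"type":"object","properties":{"motion":{"type":"array","items":{"type":"number"}},"squeeze":{"type":"number"}},"required":["motion"]}

```bash
mkdir -p pics
cat > h.py <<'E'
import numpy as np, cv2
from bench import monitor, vision, order, bot
def cam(n):
    c=vision.read_camera(n); c['R']=cv2.Rodrigues(np.array(c['rvec'],float))[0]; c['t']=np.array(c['tvec'],float); c['K']=np.array(c['intrinsics']); return c
def ray(c,p):
    d=np.array([c['k1'],0,0,0,0],float)
    u=cv2.undistortPoints(np.array([[p]],float),c['K'],d)[0,0]
    return -c['R'].T@c['t'], c['R'].T@np.array([u[0],u[1],1.])
def at_z(c,p,z):
    o,d=ray(c,p); return o+d*(z-o[2])/d[2]
def tri(l):
    A=np.zeros((3,3));b=np.zeros(3)
    for c,p in l:
        o,d=ray(c,p); d=d/np.linalg.norm(d); M=np.eye(3)-np.outer(d,d); A+=M;b+=M@o
    return np.linalg.solve(A,b)
def save(n,img): cv2.imwrite('pics/'+n+'.png',img[:,:,::-1])
E
python3 - <<'E'
from h import *
np.set_printoptions(precision=3,suppress=True)
C={n:cam(n) for n in('side','top')}
for n in C: save(n+'0',C[n]['img']); print(n,-C[n]['R'].T@C[n]['t'],C[n]['k1'])
names='black_spindle yellow_spindle green_ring copper_ring collar blue_ring beaker dish'.split()
for k in names:
    pts=[]
    for n in C:
        r=vision.silhouettes(n,k)
        for x in r[:2]: print(k,n,round(x['p'],2),np.round(x['point']),x['region'].sum(),at_z(C[n],x['point'],.015))
        if r: pts.append((C[n],r[0]['point']))
    if len(pts)==2: print('  tri',tri(pts))
s=monitor.sense(); print(s['time_s'],s['position'],s['ee_rot'],s['gripper_width'],bot.grip_depth)
E
```

```text
side [ 0.109 -0.688  0.73 ] 0.0528386435256989
top [0.417 0.085 0.893] -0.09917657928475211
black_spindle side 0.94 [275. 288.] 1168 [ 0.43  -0.164  0.015]
black_spindle top 0.8 [358. 218.] 1060 [ 0.442 -0.136  0.015]
black_spindle top 0.6 [270. 154.] 914 [0.599 0.085 0.015]
  tri [ 0.443 -0.143 -0.013]
yellow_spindle side 0.6 [285. 202.] 694 [0.593 0.066 0.015]
yellow_spindle top 0.89 [270. 156.] 942 [0.594 0.083 0.015]
yellow_spindle top 0.25 [325. 161.] 366 [ 0.585 -0.053  0.015]
  tri [0.6   0.082 0.001]
green_ring side 0.71 [225. 194.] 607 [0.474 0.168 0.015]
green_ring side 0.7 [259. 173.] 246 [0.599 0.212 0.015]
green_ring top 0.61 [212. 153.] 256 [0.601 0.23  0.015]
  tri [ 0.566  0.255 -0.062]
copper_ring side 0.65 [236. 153.] 256 [0.586 0.335 0.015]
copper_ring top 0.54 [166. 160.] 294 [0.58  0.347 0.015]
  tri [0.586 0.348 0.007]
collar side 0.65 [246. 244.] 364 [ 0.436 -0.022  0.015]
collar top 0.79 [309. 208.] 228 [ 0.466 -0.014  0.015]
  tri [ 0.455 -0.011  0.   ]
blue_ring side 0.65 [206. 187.] 253 [0.443 0.221 0.015]
blue_ring top 0.83 [194. 209.] 169 [0.458 0.27  0.015]
  tri [ 0.462  0.278 -0.029]
beaker side 0.9 [224. 194.] 628 [0.471 0.17  0.015]
beaker side 0.64 [235. 154.] 224 [0.582 0.333 0.015]
beaker top 0.88 [252. 212.] 341 [0.453 0.125 0.015]
  tri [0.452 0.124 0.054]
dish side 0.66 [309. 233.] 398 [ 0.582 -0.06   0.015]
dish top 0.76 [324. 160.] 381 [ 0.587 -0.052  0.015]
  tri [ 0.588 -0.053  0.007]
0.9 [0.131 0.56  0.231] [ 0.115  0.993 -0.     0.   ] 0.08514820215479049 0.0187
```

Run:
```python
import cv2,numpy as np
t=cv2.imread('pics/top0.png')[110:270,120:420]; s=cv2.imread('pics/side0.png')[120:340,150:400]
cv2.imwrite('pics/top1.png',cv2.resize(t,None,fx=2.6,fy=2.6,interpolation=2)); cv2.imwrite('pics/side1.png',cv2.resize(s,None,fx=2.6,fy=2.6,interpolation=2))
```

```text
(no output)
```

View pics/top1.png

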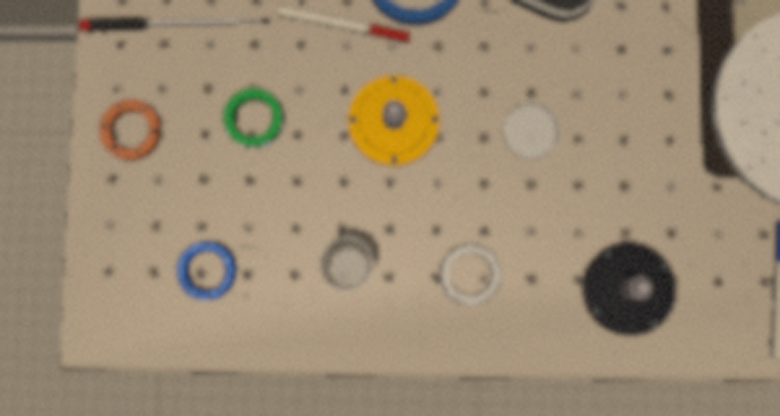

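View pics/side1.png

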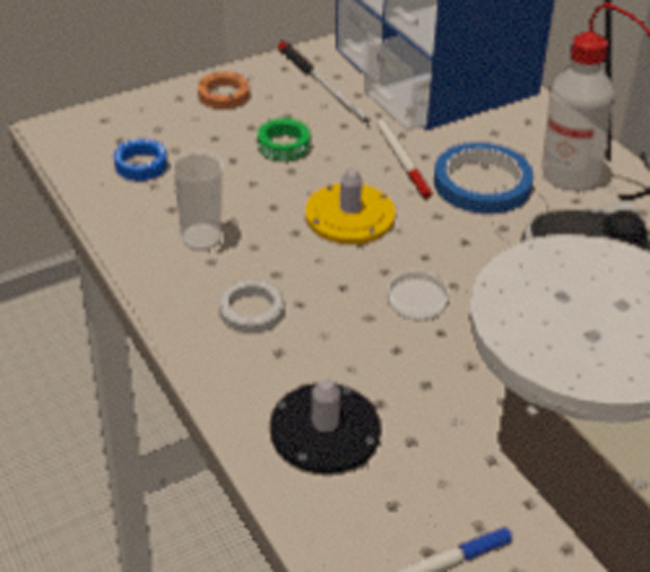

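The pictures agree with the networks. In the top crop the copper ring is at (130,129), green (253,117), yellow base (394,119), dish (530,131), blue (206,270), beaker (348,265), collar (470,274) and black base (629,288). The side camera's "green" at (225,194) is really the beaker. I'll go closer with the wrist camera.

>>> play_rows(motion=[0.03,-0.02,0,0,0,0.03,1,0.06,-0.04,0,0,0,0.06,1,0.09,-0.06,0,0,0,0.1,1,0.12,-0.08,0,0,0,0.13,1,0.15,-0.1,0,0,0,0.16,1,0.18,-0.12,0,0,0,0.2,1,0.21,-0.14,0,0,0,0.23,1,0.23,-0.15,0,0,0,0.23,1])

```text
time_s: 1.57
position: [0.364, 0.407, 0.2314]
ee_rot: [0.0, 1.0, -0.001, 0.001]
force: [0.9, -0.7, -0.6]
gripper_width: 0.0851
grasp_force: 0.0
```

>>> play_rows(motion=[0.03,-0.03,0,0,0,0,1,0.06,-0.055,0,0,0,0,1,0.09,-0.08,0,0,0,0,1,0.12,-0.11,0,0,0,0,1,0.14,-0.13,0,0,0,0,1,0.16,-0.15,0,0,0,0,1,0.16,-0.15,0,0,0,0,1,0.16,-0.15,0,0,0,0,1])

```text
time_s: 2.23
position: [0.5216, 0.2588, 0.2311]
ee_rot: [0.001, 1.0, -0.0, -0.0]
force: [-0.2, 0.6, 0.4]
gripper_width: 0.0852
grasp_force: 0.0
```

```bash
cat > w.py <<'E'
from h import *
import sys
np.set_printoptions(precision=4,suppress=True)
s=monitor.sense(); print(s['time_s'],s['position'],s['gripper_width'],s['grasp_force'])
c=cam('wrist'); save(sys.argv[1],c['img']); print('cam',-c['R'].T@c['t'],c['R'][2])
Z=dict(black_spindle=.012,yellow_spindle=.012,green_ring=.01,copper_ring=.008,collar=.007,blue_ring=.009)
for k in sys.argv[2:]:
    for x in vision.silhouettes('wrist',k)[:2]:
        m=x['region'].astype(np.uint8); (cx,cy),r=cv2.minEnclosingCircle(max(cv2.findContours(m,0,2)[0],key=len))
        P=at_z(c,(cx,cy),Z[k]); e=at_z(c,(cx+r,cy),Z[k])
        print(k,round(x['p'],2),np.round(x['point']),m.sum(),'circ',round(cx),round(cy),round(r),P,'R',np.linalg.norm(e-P),'cen',at_z(c,x['point'],Z[k]))
E
python3 w.py w1 green_ring copper_ring blue_ring yellow_spindle collar
```

```text
2.2333 [0.5216 0.2588 0.2311] 0.08516989700713658 0.0
cam [0.4432 0.259  0.3737] [ 0.3086 -0.0018 -0.9512]
green_ring 0.82 [218. 230.] 1104 circ 222 224 22 [0.5984 0.2146 0.01  ] R 0.030667578462714954 cen [0.6073 0.2097 0.01  ]
copper_ring 0.95 [307. 207.] 1207 circ 312 214 23 [0.5862 0.3364 0.008 ] R 0.031330496818936404 cen [0.5748 0.3295 0.008 ]
blue_ring 0.97 [237. 108.] 966 circ 251 109 24 [0.4496 0.2555 0.009 ] R 0.029427892387570785 cen [0.4487 0.2383 0.009 ]
blue_ring 0.39 [ 55. 106.] 1576 circ 43 110 30 [0.4507 0.0054 0.009 ] R 0.03593692921590859 cen [0.4463 0.0202 0.009 ]
yellow_spindle 0.59 [123. 223.] 3273 circ 124 220 35 [0.5921 0.0838 0.012 ] R 0.04677318562904144 cen [0.5959 0.0819 0.012 ]
yellow_spindle 0.53 [265. 103.] 1012 circ 251 109 25 [0.4496 0.2547 0.012 ] R 0.029344133309153107 cen [0.4422 0.2721 0.012 ]
collar 0.55 [ 32. 116.] 1679 circ 44 108 30 [0.449 0.005 0.007] R 0.036248971684291635 cen [ 0.4582 -0.0115  0.007 ]
collar 0.18 [113. 113.] 2984 circ 119 113 38 [0.454  0.0952 0.007 ] R 0.04563030952868221 cen [0.4541 0.0878 0.007 ]
```

View pics/w1.png

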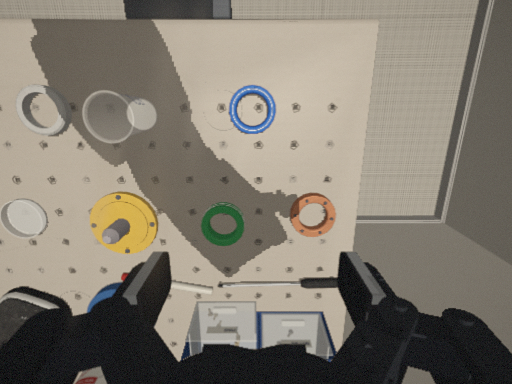

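Wrist view: green ring (222,224), copper (312,214), blue (252,109), collar (42,109), yellow base (124,222), beaker (110,115) and dish (22,218). The circle fits give the right radii, while the networks' "point" values are biased, so I'll use the circles and log rays to triangulate.

```bash
cat > w.py <<'E'
from h import *
import sys,json,os
np.set_printoptions(precision=4,suppress=True)
L=json.load(open('rays.json')) if os.path.exists('rays.json') else {}
s=monitor.sense(); print(s['time_s'],s['position'],s['gripper_width'],s['grasp_force'])
Z=dict(black_spindle=.006,yellow_spindle=.006,green_ring=.01,copper_ring=.008,collar=.007,blue_ring=.009,beaker=.04,dish=.006)
tag,cn=sys.argv[1:3]; c=cam(cn); save(tag,c['img'])
for k in sys.argv[3:]:
    for i,x in enumerate(vision.silhouettes(cn,k)[:2]):
        m=x['region'].astype(np.uint8); h=cv2.convexHull(max(cv2.findContours(m,0,1)[0],key=len))
        if len(h)<6: continue
        (cx,cy),ax,_=cv2.fitEllipse(h); P=at_z(c,(cx,cy),Z[k])
        print(k,round(x['p'],2),'ell',np.round([cx,cy,*ax],1),P,'D',max(ax)*np.linalg.norm(at_z(c,(cx+1,cy),Z[k])-P))
        if i==0:
            o,d=ray(c,(cx,cy)); d/=np.linalg.norm(d); L.setdefault(k,[]).append([tag,*o,*d])
    r=L.get(k,[])
    if len(r)>1:
        A=np.zeros((3,3));b=np.zeros(3)
        for q in r: M=np.eye(3)-np.outer(q[4:],q[4:]); A+=M;b+=M@np.array(q[1:4])
        print('   tri',[q[0] for q in r],np.linalg.solve(A,b))
json.dump(L,open('rays.json','w'))
E
python3 w.py w2 wrist green_ring copper_ring blue_ring yellow_spindle; python3 w.py s2 side green_ring copper_ring blue_ring yellow_spindle black_spindle collar
```

```text
2.5333 [0.5205 0.2607 0.2314] 0.08548404150324534 0.0
green_ring 0.86 ell [220.6 224.2  42.7  43.2] [0.5987 0.215  0.01  ] D 0.05904546952405398
copper_ring 0.88 ell [310.  215.4  43.8  46.2] [0.5862 0.3368 0.008 ] D 0.06272582960319571
copper_ring 0.68 ell [ 42.  109.8  46.2  59. ] [0.4504 0.0051 0.008 ] D 0.07012429719152802
blue_ring 0.66 ell [249.8 110.1  47.5  49. ] [0.4495 0.2553 0.009 ] D 0.05924437413587085
blue_ring 0.33 ell [122.4 222.3  60.9  68.6] [0.5965 0.0813 0.009 ] D 0.09303393553062077
yellow_spindle 0.61 ell [122.1 222.4  60.2  68.6] [0.5978 0.0793 0.006 ] D 0.09380473783843815
yellow_spindle 0.34 ell [309.8 215.3  43.6  45.2] [0.5868 0.3369 0.006 ] D 0.061615476679660566
2.7833 [0.5209 0.26   0.2313] 0.08569573290241533 0.0
green_ring 0.71 ell [259.  172.8  17.9  22.4] [0.6008 0.2182 0.01  ] D 0.06254011261628456
   tri ['w2', 's2'] [0.5985 0.2152 0.0122]
copper_ring 0.61 ell [235.7 154.4  14.5  20.6] [0.5871 0.3375 0.008 ] D 0.06120991000466903
   tri ['w2', 's2'] [0.5863 0.3366 0.0086]
blue_ring 0.8 ell [204.3 180.8  15.2  19.7] [0.4524 0.2578 0.009 ] D 0.053822894572008326
   tri ['w2', 's2'] [0.4503 0.2551 0.0113]
yellow_spindle 0.85 ell [283.9 200.   27.6  33.4] [0.6015 0.0845 0.006 ] D 0.08639490053067149
yellow_spindle 0.37 ell [203.6 180.8  15.2  20.1] [0.4521 0.2625 0.006 ] D 0.055014709234731445
   tri ['w2', 's2'] [0.5978 0.0805 0.0093]
black_spindle 0.72 ell [274.3 284.7  34.9  42.4] [ 0.437  -0.1501  0.006 ] D 0.08841314701472287
collar 0.66 ell [246.5 237.7  21.8  26.2] [0.451  0.0036 0.007 ] D 0.06126672027155336
```

>>> play_rows(motion=[0.015,-0.015,-0.025,0,0,0,1,0.03,-0.03,-0.05,0,0,0,1,0.038,-0.044,-0.075,0,0,0,1,0.038,-0.044,-0.1,0,0,0,1,0.038,-0.044,-0.1,0,0,0,1,0.038,-0.044,-0.1,0,0,0,1,0.038,-0.044,-0.1,0,0,0,1,0.038,-0.044,-0.1,0,0,0,1])

```text
time_s: 3.8
position: [0.5593, 0.2167, 0.133]
ee_rot: [-0.0, 1.0, 0.0, 0.001]
force: [0.5, -0.1, -0.5]
gripper_width: 0.0857
grasp_force: 0.0
```

```bash
python3 w.py w3 wrist green_ring copper_ring  yellow_spindle
```

```text
3.8 [0.5593 0.2167 0.133 ] 0.0856768053945476 0.0
green_ring 0.85 ell [252.8 227.3  59.8  60.4] [0.5987 0.2156 0.01  ] D 0.06045739954062247
   tri ['w2', 's2', 'w3'] [0.5983 0.2153 0.012 ]
copper_ring 0.94 ell [376.4 214.8  60.8  65.9] [0.5859 0.3381 0.008 ] D 0.06494802471905843
   tri ['w2', 's2', 'w3'] [0.5862 0.3371 0.0085]
yellow_spindle 0.56 ell [117.6 224.5  80.9  93.3] [0.5974 0.0792 0.006 ] D 0.09353334916908275
   tri ['w2', 's2', 'w3'] [0.5972 0.0805 0.0091]
```

View pics/w3.png

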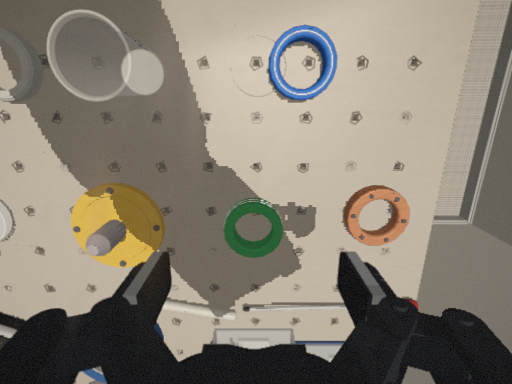

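Green ring at (253,227) sits mid-fingers, copper is at (377,215) and blue at (302,62). Triangulated heights match the rings' mid-heights. Grasping green at (0.598, 0.215).

>>> play_rows(motion=[0.02,0,-0.01,0,0,0,1,0.039,-0.001,-0.03,0,0,0,1,0.039,-0.001,-0.06,0,0,0,1,0.039,-0.001,-0.09,0,0,0,1,0.039,-0.001,-0.115,0,0,0,1,0.039,-0.001,-0.127,0,0,0,1,0.039,-0.001,-0.13,0,0,0,1,0.039,-0.001,-0.13,0,0,0,1], squeeze=40)

```text
time_s: 4.67
position: [0.5981, 0.215, 0.0016]
ee_rot: [-0.0, 1.0, -0.0, 0.0]
force: [0.6, -0.4, 0.3]
gripper_width: 0.0855
grasp_force: 0.0
```

>>> play_rows(motion=[0,0,0,0,0,0,0,0,0,0,0,0,0,0,0,0,0,0,0,0,0,0,0,0,0,0,0,0,0,0,0,0,0,0,0,0,0,0,0,0,0,0,0,0,0,0,0,0,0,0,0,0,0,0,0,0], squeeze=40)

```text
time_s: 5.33
position: [0.5987, 0.2151, 0.003]
ee_rot: [-0.0, 1.0, 0.0, 0.001]
force: [-2.6, -0.7, 12.7]
gripper_width: 0.0554
grasp_force: 40.1
```

>>> play_rows(motion=[0,0,0.02,0,0,0,0,0,0,0.05,0,0,0,0,0,0,0.08,0,0,0,0,0,0,0.11,0,0,0,0,0,0,0.14,0,0,0,0,0,0,0.15,0,0,0,0,0,0,0.15,0,0,0,0,0,0,0.15,0,0,0,0], squeeze=40)

```text
time_s: 6.0
position: [0.598, 0.2148, 0.1515]
ee_rot: [-0.0, 1.0, 0.0, 0.0]
force: [0.0, 0.1, -1.1]
gripper_width: 0.0552
grasp_force: 44.0
```

>>> play_rows(motion=[-0.01,-0.025,0,0,0,0,0,-0.025,-0.055,0,0,0,0,0,-0.04,-0.09,0,0,0,0,0,-0.058,-0.125,0,0,0,0,0,-0.076,-0.16,0,0,0,0,0,-0.094,-0.195,0,0,0,0,0,-0.112,-0.23,0,0,0,0,0,-0.122,-0.25,0,0,0,0,0])

```text
time_s: 6.67
position: [0.4733, -0.0387, 0.1504]
ee_rot: [0.001, 1.0, -0.001, -0.001]
force: [1.0, -0.8, -0.6]
gripper_width: 0.0552
grasp_force: 44.0
```

>>> play_rows(motion=[-0.012,-0.018,0,0,0,0,0,-0.016,-0.025,0,0,0,0,0,-0.016,-0.025,0,0,0,0,0,-0.016,-0.025,0,0,0,0,0,-0.016,-0.025,0,0,0,0,0,-0.016,-0.025,0,0,0,0,0,-0.016,-0.025,0,0,0,0,0,-0.016,-0.025,0,0,0,0,0])

```text
time_s: 7.33
position: [0.4601, -0.0596, 0.1512]
ee_rot: [-0.001, 1.0, 0.0, -0.0]
force: [0.3, 0.1, -0.4]
gripper_width: 0.0551
grasp_force: 44.0
```

```bash
python3 w.py w4 wrist black_spindle collar green_ring yellow_spindle beaker
```

```text
7.3333 [ 0.4601 -0.0596  0.1512] 0.05513651698098854 44.02195045944609
black_spindle 0.97 ell [165.9 161.8  86.2  93.2] [ 0.4374 -0.1484  0.006 ] D 0.09355359333379133
   tri ['s2', 'w4'] [ 0.4378 -0.1489  0.0043]
collar 0.62 ell [317.6 174.6  56.6  60.6] [0.4501 0.005  0.007 ] D 0.06148653664089124
   tri ['s2', 'w4'] [0.4511 0.0051 0.0055]
green_ring 0.78 ell [253.2 259.7 112.5 113.5] [ 0.5464 -0.0604  0.01  ] D 0.12601355711763415
   tri ['w2', 's2', 'w3', 'w4'] [0.5616 0.1295 0.0554]
yellow_spindle 0.73 ell [380.1 279.9  32.5  63.7] [0.5744 0.0854 0.006 ] D 0.0727674889697297
yellow_spindle 0.59 ell [165.9 161.8  86.9  94. ] [ 0.4375 -0.1484  0.006 ] D 0.09432857914165985
   tri ['w2', 's2', 'w3', 'w4'] [0.5922 0.0827 0.0076]
beaker 0.58 ell [469.3 194.7  69.4 124.7] [0.4611 0.137  0.04  ] D 0.11212464145287054
```

View pics/w4.png

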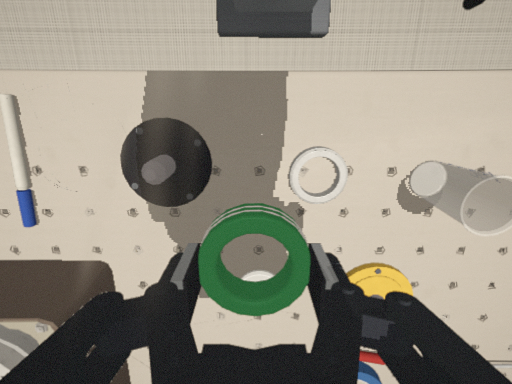

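The view shows the ring held level between the fingers at (253,260), the black base at (166,162), the collar at (318,175) and the beaker at (430,180). Placing green at (0.4375, -0.1485).

>>> play_rows(motion=[-0.01,-0.03,0,0,0,0,0,-0.018,-0.06,0,0,0,0,0,-0.022,-0.082,0,0,0,0,0,-0.0225,-0.0885,-0.01,0,0,0,0,-0.0225,-0.0885,-0.03,0,0,0,0,-0.0225,-0.0885,-0.055,0,0,0,0,-0.0225,-0.0885,-0.075,0,0,0,0,-0.0225,-0.0885,-0.08,0,0,0,0])

```text
time_s: 8.3
position: [0.4367, -0.1483, 0.0691]
ee_rot: [-0.0, 1.0, 0.0, -0.001]
force: [0.3, -0.2, -0.8]
gripper_width: 0.055
grasp_force: 44.0
```

>>> play_rows(motion=[0,0,-0.01,0,0,0,0,0,0,-0.022,0,0,0,0,0,0,-0.034,0,0,0,0,0,0,-0.044,0,0,0,0,0,0,-0.051,0,0,0,0,0,0,-0.056,0,0,0,0,0,0,-0.056,0,0,0,0,0,0,-0.056,0,0,0,0])

```text
time_s: 8.97
position: [0.4377, -0.1487, 0.0156]
ee_rot: [-0.0, 1.0, -0.0, 0.0]
force: [-0.4, -0.7, -1.0]
gripper_width: 0.0552
grasp_force: 44.0
```

>>> play_rows(motion=[0,0,0,0,0,0,1,0,0,0,0,0,0,1,0,0,0,0,0,0,1,0,0,0,0,0,0,1,0,0,0.02,0,0,0,1,0,0,0.05,0,0,0,1,0,0,0.08,0,0,0,1,0,0,0.1,0,0,0,1])

```text
time_s: 9.63
position: [0.4376, -0.1487, 0.1176]
ee_rot: [-0.0, 1.0, -0.0, 0.001]
force: [0.4, 0.2, -0.3]
gripper_width: 0.0851
grasp_force: 0.0
```

>>> play_rows(motion=[0,0.01,0.015,0,0,0,1,0,0.03,0.025,0,0,0,1,0,0.06,0.025,0,0,0,1,-0.02,0.09,0.025,0,0,0,1,-0.03,0.11,0.015,0,0,0,1,-0.03,0.11,0.005,0,0,0,1,-0.03,0.11,0.005,0,0,0,1,-0.03,0.11,0.005,0,0,0,1])

```text
time_s: 10.3
position: [0.4075, -0.0389, 0.1203]
ee_rot: [-0.0, 1.0, -0.0, -0.0]
force: [0.1, -0.2, -0.3]
gripper_width: 0.0854
grasp_force: 0.0
```

```bash
python3 - <<'E'
import json;L=json.load(open('rays.json'))
for k in('green_ring','yellow_spindle'):L[k]=[q for q in L[k] if q[0]!='w4']
json.dump(L,open('rays.json','w'))
E
python3 w.py w5 wrist collar green_ring beaker black_spindle
```

```text
10.3 [ 0.4075 -0.0389  0.1203] 0.08536693686803885 0.0
collar 0.69 ell [298.7 235.1  58.5  61.7] [0.4504 0.0045 0.007 ] D 0.05992787583597553
   tri ['s2', 'w4', 'w5'] [0.451  0.0049 0.0058]
green_ring 0.77 ell [131.6 229.2  64.9  70.2] [ 0.443  -0.1555  0.01  ] D 0.06658431782408021
   tri ['w2', 's2', 'w3', 'w5'] [0.4746 0.1114 0.1861]
beaker 0.9 ell [455.1 267.5  72.7 132.5] [0.4654 0.1366 0.04  ] D 0.11386598078309632
   tri ['w4', 'w5'] [0.4564 0.1253 0.0548]
black_spindle 0.55 ell [140.1 221.7  86.7  97.8] [ 0.4369 -0.1482  0.006 ] D 0.09344789223721772
   tri ['s2', 'w4', 'w5'] [ 0.4377 -0.1489  0.0043]
```

View pics/w5.png

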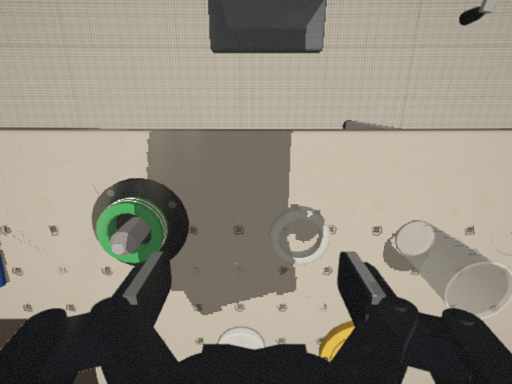

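Green is on the black post at (132,229), lying flat. The collar is at (299,235) and clear. Grasping the collar at (0.4507, 0.0048).

>>> play_rows(motion=[0.02,0.02,0,0,0,0,1,0.038,0.038,-0.01,0,0,0,1,0.0432,0.0433,-0.035,0,0,0,1,0.0432,0.0433,-0.065,0,0,0,1,0.0432,0.0433,-0.095,0,0,0,1,0.0432,0.0433,-0.114,0,0,0,1,0.0432,0.0433,-0.119,0,0,0,1,0.0432,0.0433,-0.119,0,0,0,1])

```text
time_s: 11.22
position: [0.4502, 0.0045, 0.0007]
ee_rot: [0.0, 1.0, -0.0, -0.001]
force: [0.1, 0.4, 0.1]
gripper_width: 0.0857
grasp_force: 0.0
```

>>> play_rows(motion=[0,0,0,0,0,0,0,0,0,0,0,0,0,0,0,0,0,0,0,0,0,0,0,0,0,0,0,0,0,0,0,0,0,0,0,0,0,0,0,0,0,0,0,0,0,0,0,0,0,0,0,0,0,0,0,0])

```text
time_s: 11.88
position: [0.4513, 0.0046, 0.0028]
ee_rot: [0.0, 1.0, 0.0, 0.001]
force: [-1.1, 0.0, 17.3]
gripper_width: 0.0553
grasp_force: 38.6
```

>>> play_rows(motion=[0,0,0.02,0,0,0,0,0,0,0.05,0,0,0,0,0,0,0.08,0,0,0,0,0,0,0.11,0,0,0,0,0,0,0.14,0,0,0,0,0,0,0.15,0,0,0,0,0,0,0.15,0,0,0,0,0,0,0.15,0,0,0,0])

```text
time_s: 12.55
position: [0.4509, 0.0044, 0.152]
ee_rot: [0.0, 1.0, -0.0, 0.001]
force: [0.3, -0.4, -0.1]
gripper_width: 0.0549
grasp_force: 43.4
```

>>> play_rows(motion=[0.02,0,0,0,0,0,0,0.05,0,0,0,0,0,0,0.08,0,0,0,0,0,0,0.1,0,0,0,0,0,0,0.1063,0,0,0,0,0,0,0.1063,0,0,0,0,0,0,0.1063,0,0,0,0,0,0,0.1063,0,0,0,0,0,0])

```text
time_s: 13.22
position: [0.5559, 0.0047, 0.1509]
ee_rot: [-0.0, 1.0, -0.0, -0.001]
force: [0.7, -0.2, -1.0]
gripper_width: 0.0555
grasp_force: 43.4
```

```bash
python3 w.py w6 wrist yellow_spindle collar dish
```

```text
13.2167 [0.5559 0.0047 0.1509] 0.05552701156500879 43.40801750659011
yellow_spindle 0.96 ell [327.4 218.1  71.8  83.1] [0.5937 0.0831 0.006 ] D 0.08872096514685746
yellow_spindle 0.54 ell [70.1 51.3 71.  90.6] [ 0.4336 -0.1598  0.006 ] D 0.08020572971494117
   tri ['w2', 's2', 'w3', 'w6'] [0.5959 0.0811 0.0095]
collar 0.77 ell [253.4 254.4 104.  109.4] [0.6368 0.0039 0.007 ] D 0.12179288546891656
   tri ['s2', 'w4', 'w5', 'w6'] [ 0.4686 -0.0078  0.0688]
dish 0.61 ell [197.7 215.4  50.8  53. ] [ 0.5908 -0.0555  0.006 ] D 0.05655058551991287
```

View pics/w6.png

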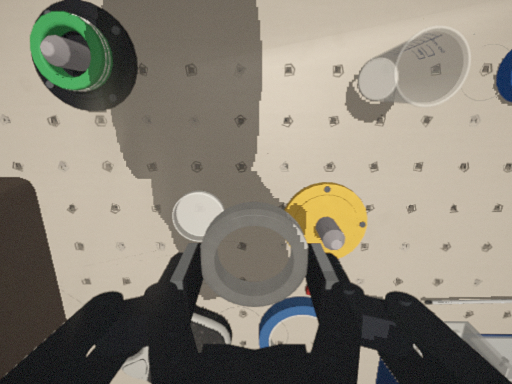

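The collar is held level at (253,254). The yellow base at (327,219) is partly hidden behind it, and the dish stands untouched at (198,215). Averaging the views gives the yellow axis at about (0.596, 0.081).

>>> play_rows(motion=[0.012,0.025,0,0,0,0,0,0.026,0.05,0,0,0,0,0,0.036,0.07,0,0,0,0,0,0.039,0.076,-0.01,0,0,0,0,0.039,0.076,-0.03,0,0,0,0,0.039,0.076,-0.055,0,0,0,0,0.039,0.076,-0.075,0,0,0,0,0.039,0.076,-0.08,0,0,0,0])

```text
time_s: 14.08
position: [0.5944, 0.0801, 0.0684]
ee_rot: [-0.0, 1.0, -0.001, -0.002]
force: [0.0, -0.6, -1.6]
gripper_width: 0.0553
grasp_force: 43.4
```

>>> play_rows(motion=[0,0,-0.01,0,0,0,0,0,0,-0.022,0,0,0,0,0,0,-0.034,0,0,0,0,0,0,-0.044,0,0,0,0,0,0,-0.051,0,0,0,0,0,0,-0.056,0,0,0,0,0,0,-0.056,0,0,0,0,0,0,-0.056,0,0,0,0])

```text
time_s: 14.75
position: [0.5961, 0.0807, 0.0152]
ee_rot: [-0.0, 1.0, -0.0, 0.0]
force: [0.7, -0.7, -0.2]
gripper_width: 0.0556
grasp_force: 45.6
```

>>> play_rows(motion=[0,0,0,0,0,0,1,0,0,0,0,0,0,1,0,0,0,0,0,0,1,0,0,0,0,0,0,1,0,0,0.02,0,0,0,1,0,0,0.05,0,0,0,1,0,0,0.08,0,0,0,1,0,0,0.1,0,0,0,1])

```text
time_s: 15.42
position: [0.5964, 0.0807, 0.1179]
ee_rot: [-0.0, 1.0, 0.0, 0.001]
force: [0.9, -0.6, 0.2]
gripper_width: 0.0853
grasp_force: 0.0
```

>>> play_rows(motion=[-0.01,0.02,0.005,0,0,0,1,-0.02,0.05,0.005,0,0,0,1,-0.03,0.085,0.005,0,0,0,1,-0.04,0.12,0.005,0,0,0,1,-0.05,0.155,0.005,0,0,0,1,-0.05,0.19,0.005,0,0,0,1,-0.05,0.212,0.005,0,0,0,1,-0.05,0.219,0.005,0,0,0,1])

```text
time_s: 16.08
position: [0.5447, 0.304, 0.1203]
ee_rot: [-0.002, 1.0, 0.001, -0.0]
force: [-0.7, -0.0, 0.1]
gripper_width: 0.085
grasp_force: 0.0
```

>>> play_rows(motion=[0,0,0,0,0,0,1,0,0,0,0,0,0,1,0,0,0,0,0,0,1,0,0,0,0,0,0,1,0,0,0,0,0,0,1,0,0,0,0,0,0,1,0,0,0,0,0,0,1,0,0,0,0,0,0,1])

```text
time_s: 16.75
position: [0.546, 0.2995, 0.1203]
ee_rot: [0.0, 1.0, -0.0, -0.0]
force: [0.2, 0.7, -0.2]
gripper_width: 0.0852
grasp_force: 0.0
```

```bash
python3 w.py w7 wrist copper_ring blue_ring yellow_spindle
```

```text
16.75 [0.546  0.2995 0.1203] 0.08521692067224981 0.0
copper_ring 0.96 ell [292.7 232.8  62.7  64.5] [0.5861 0.3368 0.008 ] D 0.06223972649470154
   tri ['w2', 's2', 'w3', 'w7'] [0.586  0.3369 0.0086]
blue_ring 0.81 ell [199.4  78.8  70.1  77.3] [0.4484 0.255  0.009 ] D 0.0628367866957568
   tri ['w2', 's2', 'w7'] [0.4497 0.2551 0.0115]
yellow_spindle 0.83 ell [ 27.6 243.   83.6 103.7] [0.5979 0.0781 0.006 ] D 0.09968538058957374
   tri ['w2', 's2', 'w3', 'w6', 'w7'] [0.5959 0.0812 0.0095]
```

View pics/w7.png

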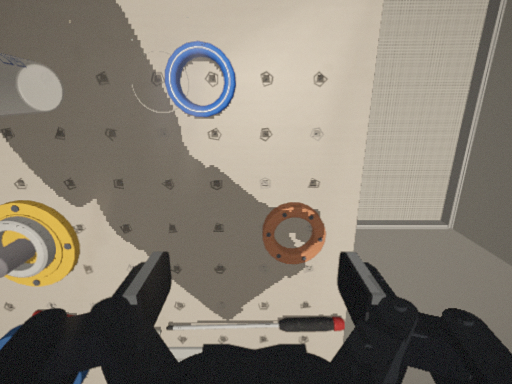

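The collar lies on the yellow seat at (18,247), copper is at (293,233) and blue at (199,79). Grasping copper at (0.586, 0.337).

>>> play_rows(motion=[0.018,0.016,0,0,0,0,1,0.035,0.032,-0.01,0,0,0,1,0.04,0.037,-0.035,0,0,0,1,0.04,0.037,-0.065,0,0,0,1,0.04,0.037,-0.095,0,0,0,1,0.04,0.037,-0.114,0,0,0,1,0.04,0.037,-0.119,0,0,0,1,0.04,0.037,-0.119,0,0,0,1])

```text
time_s: 17.62
position: [0.5854, 0.3364, 0.0003]
ee_rot: [-0.0, 1.0, -0.001, -0.001]
force: [0.6, -0.5, 0.8]
gripper_width: 0.0855
grasp_force: 0.0
```

>>> play_rows(motion=[0,0,0,0,0,0,0,0,0,0,0,0,0,0,0,0,0,0,0,0,0,0,0,0,0,0,0,0,0,0,0,0,0,0,0,0,0,0,0,0,0,0,0,0,0,0,0,0,0,0,0,0,0,0,0,0])

```text
time_s: 18.28
position: [0.5868, 0.3372, 0.0035]
ee_rot: [-0.0, 1.0, 0.001, 0.001]
force: [-3.7, -2.0, 13.9]
gripper_width: 0.0572
grasp_force: 40.1
```

>>> play_rows(motion=[0,0,0.02,0,0,0,0,0,0,0.05,0,0,0,0,0,0,0.08,0,0,0,0,0,0,0.11,0,0,0,0,0,0,0.14,0,0,0,0,0,0,0.15,0,0,0,0,0,0,0.15,0,0,0,0,0,0,0.15,0,0,0,0])

```text
time_s: 18.95
position: [0.586, 0.3366, 0.1517]
ee_rot: [-0.0, 1.0, 0.0, 0.0]
force: [-0.3, 0.4, -2.0]
gripper_width: 0.0569
grasp_force: 43.9
```

>>> play_rows(motion=[-0.005,-0.02,0,0,0,0,0,-0.012,-0.052,0,0,0,0,0,-0.022,-0.088,0,0,0,0,0,-0.032,-0.124,0,0,0,0,0,-0.042,-0.16,0,0,0,0,0,-0.052,-0.196,0,0,0,0,0,-0.062,-0.232,0,0,0,0,0,-0.07,-0.26,0,0,0,0,0])

```text
time_s: 19.62
position: [0.5144, 0.0738, 0.1504]
ee_rot: [0.0, 1.0, -0.001, -0.001]
force: [1.0, -0.7, -1.5]
gripper_width: 0.0571
grasp_force: 43.9
```

>>> play_rows(motion=[-0.012,-0.034,0,0,0,0,0,-0.024,-0.069,0,0,0,0,0,-0.037,-0.104,0,0,0,0,0,-0.05,-0.14,0,0,0,0,0,-0.062,-0.175,0,0,0,0,0,-0.072,-0.205,0,0,0,0,0,-0.0785,-0.2255,0,0,0,0,0,-0.0785,-0.2255,0,0,0,0,0])

```text
time_s: 20.28
position: [0.4352, -0.153, 0.1504]
ee_rot: [0.003, 1.0, -0.001, -0.001]
force: [0.1, -1.0, -1.1]
gripper_width: 0.0568
grasp_force: 43.9
```

```bash
python3 w.py w8 wrist black_spindle green_ring
```

```text
20.2833 [ 0.4352 -0.153   0.1504] 0.056804035880352786 43.93017810769379
black_spindle 0.64 ell [258.6 185.6  84.5  87.7] [ 0.4367 -0.1484  0.006 ] D 0.09041798328911174
black_spindle 0.42 ell [258.2 190.4  60.4  61.1] [ 0.4418 -0.1489  0.006 ] D 0.0632968261927007
   tri ['s2', 'w4', 'w5', 'w8'] [ 0.4375 -0.1488  0.0043]
green_ring 0.97 ell [258.1 190.3  59.   60.5] [ 0.4406 -0.149   0.01  ] D 0.061875046695935146
green_ring 0.39 ell [258.6 186.8  85.6  87.4] [ 0.4368 -0.1485  0.01  ] D 0.08891879169904503
   tri ['w2', 's2', 'w3', 'w5', 'w8'] [0.4537 0.0503 0.1902]
```

View pics/w8.png

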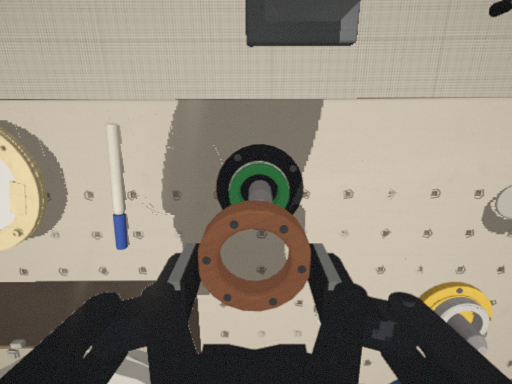

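Copper is held level at (255,255). The green ring at (258,190) is concentric with the black base at (259,186). Lowering copper onto it.

>>> play_rows(motion=[0,0,0,0,0,0,0,0,0,0,0,0,0,0,0,0,-0.015,0,0,0,0,0,0,-0.035,0,0,0,0,0,0,-0.055,0,0,0,0,0,0,-0.07,0,0,0,0,0,0,-0.08,0,0,0,0,0,0,-0.085,0,0,0,0])

```text
time_s: 21.1
position: [0.4373, -0.148, 0.065]
ee_rot: [-0.001, 1.0, 0.0, -0.001]
force: [1.3, 0.2, -0.5]
gripper_width: 0.0573
grasp_force: 43.9
```

>>> play_rows(motion=[0,0,-0.008,0,0,0,0,0,0,-0.018,0,0,0,0,0,0,-0.026,0,0,0,0,0,0,-0.031,0,0,0,0,0,0,-0.031,0,0,0,0,0,0,-0.031,0,0,0,0,0,0,-0.031,0,0,0,0,0,0,-0.031,0,0,0,0])

```text
time_s: 21.77
position: [0.4376, -0.1488, 0.0354]
ee_rot: [-0.0, 1.0, -0.0, 0.0]
force: [0.1, 0.1, -2.3]
gripper_width: 0.0572
grasp_force: 43.6
```

>>> play_rows(motion=[0,0,0,0,0,0,1,0,0,0,0,0,0,1,0,0,0,0,0,0,1,0,0,0,0,0,0,1,0,0,0.02,0,0,0,1,0,0,0.05,0,0,0,1,0,0,0.08,0,0,0,1,0,0,0.1,0,0,0,1])

```text
time_s: 22.43
position: [0.4376, -0.1489, 0.1376]
ee_rot: [-0.0, 1.0, -0.0, 0.001]
force: [0.6, -0.9, -1.1]
gripper_width: 0.0854
grasp_force: 0.0
```

>>> play_rows(motion=[0,0.01,0.02,0,0,0,1,0,0.03,0.04,0,0,0,1,-0.005,0.06,0.04,0,0,0,1,-0.01,0.095,0.04,0,0,0,1,-0.015,0.13,0.04,0,0,0,1,-0.02,0.165,0.04,0,0,0,1,-0.02,0.2,0.04,0,0,0,1,-0.02,0.22,0.04,0,0,0,1])

```text
time_s: 23.1
position: [0.417, 0.0747, 0.1755]
ee_rot: [-0.002, 1.0, 0.001, 0.0]
force: [-0.2, -0.3, 0.8]
gripper_width: 0.0853
grasp_force: 0.0
```

>>> play_rows(motion=[0,0.03,0,0,0,0,1,0,0.065,0,0,0,0,1,0,0.1,0,0,0,0,1,-0.0075,0.13,0,0,0,0,1,-0.0075,0.155,-0.015,0,0,0,1,-0.0075,0.1685,-0.035,0,0,0,1,-0.0075,0.1685,-0.055,0,0,0,1,-0.0075,0.1685,-0.055,0,0,0,1])

```text
time_s: 23.77
position: [0.4087, 0.2397, 0.1177]
ee_rot: [-0.001, 1.0, -0.001, -0.002]
force: [-0.3, -0.0, -0.3]
gripper_width: 0.0853
grasp_force: 0.0
```

```bash
python3 w.py w9 wrist blue_ring beaker;python3 w.py s9 side blue_ring beaker copper_ring black_spindle collar yellow_spindle
```

```text
23.7667 [0.4087 0.2397 0.1177] 0.08534696351332097 0.0
blue_ring 0.78 ell [271.3 236.2  58.5  60.3] [0.4502 0.2561 0.009 ] D 0.05757514095605133
   tri ['w2', 's2', 'w7', 'w9'] [0.4496 0.2554 0.0112]
beaker 0.89 ell [ 98.7 266.5  63.1 123.3] [0.4647 0.1052 0.04  ] D 0.10609147278911049
   tri ['w4', 'w5', 'w9'] [0.4523 0.119  0.0625]
23.9167 [0.4102 0.2393 0.1211] 0.08528146734127769 0.0
blue_ring 0.68 ell [274.1 283.4  18.8  25.8] [ 0.4371 -0.1491  0.009 ] D 0.053821613034427215
blue_ring 0.48 ell [203.8 180.7  16.7  21.7] [0.4513 0.2589 0.009 ] D 0.059243095543915214
   tri ['w2', 's2', 'w7', 'w9', 's9'] [ 0.481   0.2144 -0.117 ]
beaker 0.69 ell [226.2 194.7  21.6  39.5] [0.4626 0.1358 0.04  ] D 0.0991798619596983
   tri ['w4', 'w5', 'w9', 's9'] [0.4534 0.1184 0.0598]
   tri ['w2', 's2', 'w3', 'w7'] [0.586  0.3369 0.0086]
black_spindle 0.83 ell [274.7 285.3  35.6  44.6] [ 0.437  -0.1518  0.006 ] D 0.09297375921558935
   tri ['s2', 'w4', 'w5', 'w8', 's9'] [ 0.4379 -0.149   0.0035]
collar 0.6 ell [282.9 197.4  17.9  23.1] [0.6042 0.0941 0.007 ] D 0.06025473921321724
   tri ['s2', 'w4', 'w5', 'w6', 's9'] [ 0.4759 -0.0146  0.0899]
yellow_spindle 0.58 ell [284.1 201.2  24.4  35.6] [0.5995 0.0799 0.006 ] D 0.09178312109386227
   tri ['w2', 's2', 'w3', 'w6', 'w7', 's9'] [0.5968 0.0804 0.0082]
```

View pics/w9.png

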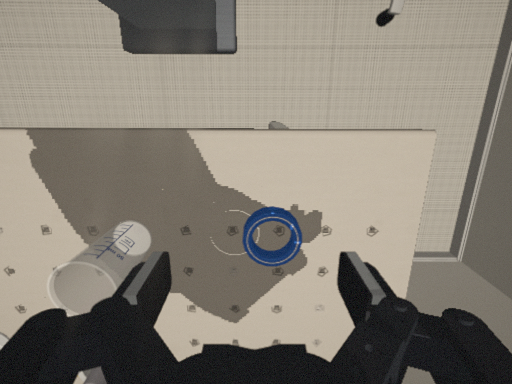

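Blue is at (271,236) and the beaker is upright at (100,266). Grasping blue at (0.450, 0.256).

>>> play_rows(motion=[0.02,0.008,0,0,0,0,1,0.036,0.016,-0.01,0,0,0,1,0.04,0.016,-0.035,0,0,0,1,0.04,0.016,-0.065,0,0,0,1,0.04,0.016,-0.095,0,0,0,1,0.04,0.016,-0.114,0,0,0,1,0.04,0.016,-0.119,0,0,0,1,0.04,0.016,-0.119,0,0,0,1])

```text
time_s: 24.93
position: [0.4495, 0.2554, 0.0006]
ee_rot: [-0.0, 1.0, -0.001, -0.001]
force: [-0.4, 0.2, 0.2]
gripper_width: 0.085
grasp_force: 0.0
```

>>> play_rows(motion=[0,0,0,0,0,0,0,0,0,0,0,0,0,0,0,0,0,0,0,0,0,0,0,0,0,0,0,0,0,0,0,0,0,0,0,0,0,0,0,0,0,0,0,0,0,0,0,0,0,0,0,0,0,0,0,0])

```text
time_s: 25.6
position: [0.4506, 0.2559, 0.0029]
ee_rot: [-0.0, 1.0, 0.0, 0.001]
force: [-2.8, -1.6, 17.1]
gripper_width: 0.053
grasp_force: 38.8
```

>>> play_rows(motion=[0,0,0.02,0,0,0,0,0,0,0.05,0,0,0,0,0,0,0.08,0,0,0,0,0,0,0.11,0,0,0,0,0,0,0.14,0,0,0,0,0,0,0.15,0,0,0,0,0,0,0.15,0,0,0,0,0,0,0.15,0,0,0,0])

```text
time_s: 26.27
position: [0.4502, 0.2557, 0.152]
ee_rot: [0.0, 1.0, 0.0, 0.001]
force: [-0.3, -0.9, -0.4]
gripper_width: 0.0531
grasp_force: 43.7
```

>>> play_rows(motion=[0.02,-0.024,0,0,0,0,0,0.045,-0.054,0,0,0,0,0,0.07,-0.084,0,0,0,0,0,0.095,-0.114,0,0,0,0,0,0.12,-0.144,0,0,0,0,0,0.138,-0.165,0,0,0,0,0,0.1465,-0.175,0,0,0,0,0,0.1465,-0.175,0,0,0,0,0])

```text
time_s: 26.93
position: [0.5974, 0.0772, 0.1498]
ee_rot: [0.002, 1.0, -0.001, -0.001]
force: [-1.0, -0.7, -1.0]
gripper_width: 0.0527
grasp_force: 43.7
```

>>> play_rows(motion=[0,0,0,0,0,0,0,0,0,0,0,0,0,0,0,0,-0.01,0,0,0,0,0,0,-0.03,0,0,0,0,0,0,-0.05,0,0,0,0,0,0,-0.07,0,0,0,0,0,0,-0.08,0,0,0,0,0,0,-0.08,0,0,0,0])

```text
time_s: 27.6
position: [0.5951, 0.0812, 0.069]
ee_rot: [-0.001, 1.0, -0.0, -0.002]
force: [-0.1, -0.1, -0.6]
gripper_width: 0.053
grasp_force: 43.7
```

```bash
python3 w.py w10 wrist yellow_spindle collar blue_ring
```

```text
27.6 [0.5951 0.0812 0.069 ] 0.05297232979962007 43.70451657551712
yellow_spindle 0.85 ell [251.7 214.9 112.2 117.5] [0.5971 0.0794 0.006 ] D 0.08973841422009332
   tri ['w2', 's2', 'w3', 'w6', 'w7', 's9', 'w10'] [0.5967 0.0802 0.0082]
collar 0.55 ell [252.6 218.1  79.8  80.9] [0.5994 0.08   0.007 ] D 0.061703995264296804
   tri ['s2', 'w4', 'w5', 'w6', 's9', 'w10'] [0.5074 0.0162 0.055 ]
blue_ring 0.98 ell [253.5 257.9 108.1 108.5] [0.6324 0.0807 0.009 ] D 0.08579007507034384
   tri ['w2', 's2', 'w7', 'w9', 's9', 'w10'] [ 0.4946  0.1794 -0.0493]
```

View pics/w10.png

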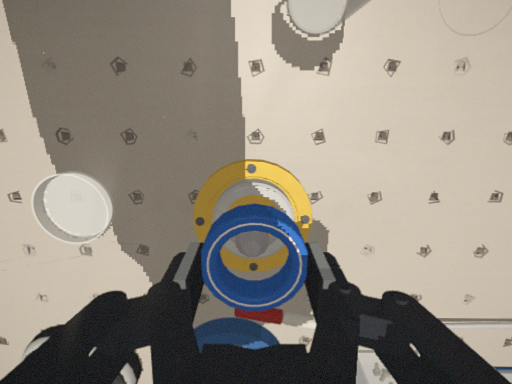

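Blue is held level at (253,258), in line with the post. The yellow base is at (252,215) and the collar at (253,218). Lowering blue.

>>> play_rows(motion=[0,0,-0.01,0,0,0,0,0,0,-0.02,0,0,0,0,0,0,-0.03,0,0,0,0,0,0,-0.038,0,0,0,0,0,0,-0.042,0,0,0,0,0,0,-0.042,0,0,0,0,0,0,-0.042,0,0,0,0,0,0,-0.042,0,0,0,0])

```text
time_s: 28.47
position: [0.5964, 0.0807, 0.0289]
ee_rot: [-0.0, 1.0, -0.0, -0.0]
force: [-0.5, -0.1, -0.5]
gripper_width: 0.0531
grasp_force: 44.0
```

>>> play_rows(motion=[0,0,0,0,0,0,1,0,0,0,0,0,0,1,0,0,0,0,0,0,1,0,0,0,0,0,0,1,0,0,0.02,0,0,0,1,0,0,0.05,0,0,0,1,0,0,0.08,0,0,0,1,0,0,0.11,0,0,0,1])

```text
time_s: 29.13
position: [0.5962, 0.0807, 0.1406]
ee_rot: [-0.0, 1.0, -0.0, -0.0]
force: [-0.2, 0.9, 0.2]
gripper_width: 0.085
grasp_force: 0.0
```

>>> play_rows(motion=[-0.01,0,0.03,0,0,0,1,-0.03,0,0.05,0,0,0,1,-0.06,0,0.05,0,0,0,1,-0.09,0,0.05,0,0,0,1,-0.1,0,0.05,0,0,0,1,-0.1,0,0.05,0,0,0,1,-0.1,0,0.05,0,0,0,1,-0.1,0,0.05,0,0,0,1])

```text
time_s: 29.8
position: [0.4972, 0.0807, 0.1892]
ee_rot: [0.0, 1.0, -0.0, 0.0]
force: [0.6, -0.5, 0.9]
gripper_width: 0.085
grasp_force: 0.0
```

Run:
```python
from h import *
w=cam('wrist')['img']; s=cam('side')['img'][120:340,150:400]
s=cv2.resize(s,None,fx=1.7,fy=1.7,interpolation=2)[:384,:]
s=cv2.copyMakeBorder(s,0,384-s.shape[0],0,0,0)
i=np.hstack([w[:,:370] if 0 else cv2.resize(w,(374,280)).__class__(0) if 0 else w,s]); 
save('end',cv2.resize(i,(800,int(800*i.shape[0]/i.shape[1]))))
print(monitor.sense()['position'])
```

```text
[0.49707376 0.08065094 0.18902556]
```

View pics/end.png

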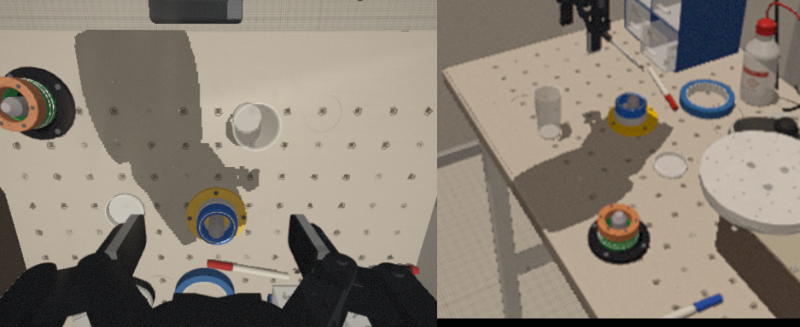

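In both views, copper lies flat on green at the black spindle (side crop (620,225)) and blue lies on the collar at the yellow spindle ((632,108)). The beaker (548,110) and dish (670,165) are still standing, and the gripper is clear.

```bash
python3 -c "
from bench import order
print(order.finish_job())"
```

```text
the job is handed in; nothing more can be done
None
```

I handed the job in at about 30 s. The last pictures show green then copper on the black spindle, and collar then blue on the yellow spindle, all flat, with the beaker and dish still standing; no verdict came back.

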